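Load a post foot into the drill jig under its leaf spring

TASK

Load the steel post foot into the drill jig for drilling: with your fingertips press the foot down hard until its spring bed bottoms, then, still pressing, slide it along the rails under the leaf spring until its nose is fully home against the brass end stop, and let go. Do not grip, force or pick up the foot, do not ram it into the leaf spring unpressed, and leave the pipe, tin and hammer alone.

Things in the scene. Friction and masses are not known exactly. Their poses are not given: they have to be found in the camera images.
- jig: Drill jig fixed to the bench: dark steel base 300 x 150 x 18 mm, two bright guide rails, a spring bed between them, a green bridge at the far end. Origin on the bench under its middle, z up, +x = sliding direction (open end to stop), base x -160 to +140 mm. Rail inner faces y +-31.5, rail tops z 40. Bridge x 85 to 130, y +-55, underside z 40, top z 55.5 (screws to 66).
- bed (a joint): Aluminium spring bed of the jig, x -153 to +112, y +-30.5 mm, slotted under the leaf, always level; value = how far it is pressed down, 0 (up, top at jig z 35 mm) to 0.007 m (bottomed, top at z 28). With the foot on it some 2 to 5 N of push starts it down and 6 to 9 N bottoms it; it springs up again unless the leaf spring keeps the foot down.
- leaf (a joint): Blued leaf spring, 26 mm wide, clamped on top of the bridge (jig x 86, z 57 mm) and sloping down to its toe at the open-end side; value = lift angle, 0 at rest, 0.05 to 0.06 rad with the pressed-down foot under it. It takes about 9 N up at the toe to start lifting, about 11 N with the foot under it: enough to keep foot and bed at the bottom by itself.
- leaf_toe (a point): Lowest point of the leaf spring, at rest at jig x 45, y 0, z 31.5 mm. From it a short lip turns up toward the open end, tip at jig x 34, z 36 to 38. With the bed up the foot's top is at z 41 and its nose butts on the lip; with the bed bottomed it is at z 34 and slides in, lifting the toe 2.5 mm.
- stop (a point): Middle of the face of the brass end stop, under the bridge: jig x 115, y 0, z 31 mm. The face looks along jig -x.
- foot: Post foot: dark flat steel plate 160 x 60 x 6 mm (0.46 to 0.7 kg) with a round spigot on top. Origin at the centre of the plate's underside, +x to the nose (front edge at +80 mm), z up. It starts flat on the raised bed (origin at jig z 35) between the rails, axes along the jig's, nose 4 to 24 mm short of the lip. Home: nose on the stop, origin at jig x 35, z 28. Friction on bed and leaf about 0.2.
- tail (a point): Middle of the free flat of the plate behind the spigot, on its top face (foot x -61, z 6 mm): 38 mm long by 60 mm wide. Fingertips can press here with about 15 N and push on the back of the spigot; pressing alone grips by friction (about 0.6) and needs 20 to 25 N. The slide takes 6 to 16 N forward, most as the nose enters under the leaf. Over 40 N would be forcing it.
- spigot (a point): Centre of the flat top of the solid round steel spigot welded upright on the foot (foot x -25, y 0, z 34 mm): 28 mm diameter, 28 mm high, weld bead to radius 17 mm at the plate.
- pipe: Bystander: rusty pipe offcut standing on the bench beside the jig, 42 mm diameter, 75 mm high; origin at the centre of its underside.
- tin: Bystander: yellow tin standing on the bench beside the jig, 60 mm diameter, 95 mm high; origin at the centre of its underside.
- hammer: Bystander: hammer lying on the bench, some 0.3 m long; origin under its middle, x along the handle toward the head.
Not all that is in view belongs to the job. Of the things that look like the foot, the largest one is meant.

How it is judged (in metres and radians):
On the way, in this order (a step that is already met when the one before it is completed fails the run):
1. the foot is pressed down by the fingers until the bed is within 1.5 mm of the bottom, its nose not yet past the leaf spring's toe (value of joint bed above 0.0055 m and contact force between the fingers and foot above 3 N and x of foot in the frame of jig below -0.035 m), for 0.1 s.
2. still pressed down by the fingers, the foot's nose has gone at least 15 mm past the toe under the lifted leaf spring (value of joint bed above 0.005 m and value of joint leaf above 0.035 rad and contact force between the fingers and foot above 3 N and x of foot in the frame of jig between -0.02 and 0.03 m), for 0.05 s.
At the end, for the whole second after the job is handed in: The foot lies at rest and flat (within 0.05 rad), its nose within 3 mm of the end stop, held down by the lifted leaf spring on the bed, which is within 2 mm of its bottom (x of foot in the frame of jig between 0.032 and 0.038 m and z of foot in the frame of jig below 0.0305 m and angle between foot's own z axis and vertical below 0.05 rad and value of joint bed above 0.005 m and value of joint leaf between 0.035 and 0.12 rad and linear speed of foot below 0.01 m/s); the robot touches nothing.
It fails at once if the foot is picked up: raised more than 8 mm above its starting height or tipped more than 0.2 rad (z of foot in the frame of jig above 0.043 m or angle between foot's own z axis and vertical above 0.2 rad).
It fails at once if the foot is rammed against the front of the leaf spring with more than 8 N while the bed is pressed less than 2 mm (contact force between foot and leaf above 8 N and value of joint bed below 0.002 m and x of foot in the frame of jig below -0.03 m).
It fails at once if the pipe, tin or hammer is moved more than 15 mm (distance of any of pipe, tin, hammer from where it was at the start of the episode above 0.015 m).
It fails at once if the foot is gripped or forced: the fingers' forces on it add up to more than 45 N (contact force between the fingers and foot above 45 N).
It also fails if it takes over 54 s, if anything falls off the work surface, if the arm or the gripper's body presses on something with over 40 N, if the wrist force passes 120 N, or if a joint passes its speed limit or range.

ROBOT

A 6-joint arm with a two-finger parallel gripper is mounted at the origin on the work surface. World frame = base frame: x ahead of the robot, y to its left, z up, the work surface at z = 0. Lengths are in mm, angles in rad, forces in N, time in s.
With the tool pointing down it reaches from about 275 to 1000 mm from the base axis. Payload 8.4 kg.
Tool frame: the origin (TCP) lies on the centre line of the jaws, within the pads' length; the fingertips stand r.tip_reach ahead of it and the grasp point (between the pads) lies 11 mm behind it (r.tip_reach is the distance from the TCP to the fingertips, in mm); z points along the fingers, y is the line along which they close (so a half turn about z gives the same grasp; the last joint's range is limited). The gripper opens to 85 mm and grips with 20 to 120 N. Pads are 22 mm wide; open, the fingers measure 114 mm over their backs; the gripper's body (76 mm by 85 mm) begins 54 mm behind the grasp point. The pads swing forward as they close: fully open they stand 13 mm farther back than shut.
Start: joints at [-0.002, 0.353, 1.633, -0, 1.155, -0.002], TCP at [625.002, -0, 205.681] pointing down, gripper open.
Joint ranges: [-2.63, 2.63], [-0.92, 2.1], [0.06, 2.66], [-1.3, 4.44], [0, 2.69], [-3.02, 3.02]. Speed limits (rad/s): [2.22, 2.22, 2.79, 3.14, 3.14, 3.14].

INTERFACE

Orientations are given as [roll, pitch, yaw] about the fixed x, y, z axes, in that order (R = Rz(yaw) Ry(pitch) Rx(roll)).
In Python, from rig import r gives the robot as it stands.
- The arm moves only by the tool carry_out, never from a script. Its argument "targets" is a list of rows, each an object with "dp": the shift along the tool's x, y, z in mm, a list of three; "yaw": the turn about the tool's z in degrees. A call has 1 to 12 rows; each row is the pose to reach, as a shift and turn from the pose commanded when the call began, along the tool's axes at that moment; what a row does not reach only later rows make up. A row lasts 1/8 s, in which the tool goes at most 62.5 mm and 10.7 degrees, less where a joint would pass 70% of its speed; a pose out of reach is approached as far as the arm can. A call with a gripper value outside its range is refused whole. "fingers" is the opening, from -1 (shut) to 1 (fully open), so that 0 is half open, set as the call begins (left out, the last holds). The fingers move at their own pace and stop on an object; "grip_force" is the grip in N (left out, the last holds). Time passes only in rows, so rows that repeat a pose let the fingers close. It gives the time, the measured TCP pose, the force, the opening and the grip force at its end, in the units of the state.
- r.sense(): the state, without advancing time (a new reading comes with each control period).
- r.grab_frame(name): name is "scene" or "side" or "wrist"; returns the picture (400x640x3 uint8, red, green, blue); there is no depth.
- r.get_calibration(name): a dict with "fx", "fy", "cx", "cy" (pixels), "dist_coeffs" ([k1, k2, p1, p2, k3] as OpenCV has them; the pictures are not rectified), "rvec" (rotation vector, rad) and "tvec" (3), from world to camera coordinates, as OpenCV has them. Camera axes: x right, y down, z forward; pixel columns grow to the right and rows downward; lengths in mm; the calibration is good to about 2 mm. A picture is of the moment at which its call begins: read the wrist's pose just before it. get_calibration takes no time and is no camera call; for the wrist camera it gives the pose at the moment of the call.
- r.sign_off(): hands the job in; it is judged then, once.
The state is a dict: "clock": time; "qpos": joint angles; "qvel": joint speeds; "joint_efforts": joint torques, N m; "eef_pos": TCP position; "tcp_rot": TCP orientation; "contact_force": force on the tool from outside, world axes, zero at the start; "wrist_torque": the same for the moment, N m; "opening": opening from 0.0 (shut) to 1.0 (fully open); "grasp_force": force on a finger pad.
Only numpy, scipy, OpenCV 4.12 (cv2) and the standard library are available. Lean on these libraries where they do the work, as an engineer would, in place of code of your own. Each camera call takes 0.05 s, during which the arm holds its last target. There are 200 camera calls.

## Working session

There is one attempt and no reset: what is moved stays moved. The work goes in short steps, Python scripts to look and compute and a tool call to move; the robot and the scene stay as the last step left them, time stands still between calls to the robot, and variables do not carry over. Pictures are saved under pics/ and viewed, at most 10 in all, crops included, and the job is handed in when it is done.

Besides the shell and the picture viewer there is one more tool, called after ">>>" as name(argument=value, ...) on one line, values as JSON. carry_out: Moves the arm, as the interface text tells. Its arguments: {"type":"object","properties":{"targets":{"type":"array","items":{"type":"object","properties":{"dp":{"type":"array","items":{"type":"number"}},"yaw":{"type":"number"}}}},"fingers":{"type":"number"},"grip_force":{"type":"number"}},"required":["targets"]}

```bash
mkdir -p pics; ls
python3 - <<'E'
from rig import r
import cv2
for n in("scene","side"):
    cv2.imwrite(f"pics/{n}0.png",r.grab_frame(n)[:,:,::-1])
s=r.sense();print(s,r.tip_reach)
for n in("scene","side","wrist"):print(n,r.get_calibration(n))
E
```

```text
pics
{'clock': 0.1, 'qpos': array([-2.39171266e-03,  3.53616955e-01,  1.63405519e+00, -6.84587016e-06,
        1.15524114e+00, -2.38185547e-03]), 'qvel': array([-4.26835223e-04, -2.03911526e-03, -1.41723116e-03, -1.27924025e-03,
       -2.43529807e-04, -9.52152661e-05]), 'joint_efforts': array([ 4.27485766e-04, -6.06356549e+01, -3.42817569e+01, -7.40920814e-05,
        3.91241178e-03, -4.99377973e-05]), 'eef_pos': array([6.24524955e+02, 4.01044413e-03, 2.05014977e+02]), 'tcp_rot': array([-3.14027201e+00,  3.11400502e-06,  1.57078924e+00]), 'contact_force': array([-0.25640842, -0.52100284, -0.0120092 ]), 'wrist_torque': array([ 0.0054193 , -0.01089847, -0.02249872]), 'grasp_force': 0.0, 'opening': 1.0022612405419649} 8.0
scene {'fx': 473.5288642907274, 'fy': 473.5288642907274, 'cx': 316.70430821028873, 'cy': 204.2118858609926, 'dist_coeffs': array([-0.07749562,  0.        ,  0.        ,  0.        ,  0.        ]), 'rvec': array([ 1.31190247,  2.25064187, -0.88398352]), 'tvec': array([ 207.80353623, -269.16447091, 1622.58371326])}
side {'fx': 436.05758229363107, 'fy': 436.05758229363107, 'cx': 319.92601020654223, 'cy': 198.20636693267338, 'dist_coeffs': array([-0.00330091,  0.        ,  0.        ,  0.        ,  0.        ]), 'rvec': array([ 2.30918197, -0.08120058,  0.03251609]), 'tvec': array([-476.88135221,   97.75016218, 1100.83875647])}
wrist {'fx': 299.45934253662034, 'fy': 299.45934253662034, 'cx': 315.47868996982055, 'cy': 205.2557113169818, 'dist_coeffs': array([-0.0045572,  0.       ,  0.       ,  0.       ,  0.       ]), 'rvec': array([-2.82524562e+00,  1.19314891e-03, -5.43083472e-04]), 'tvec': array([-626.15274468,  -39.59451088,  378.90189154])}
```

View pics/scene0.png

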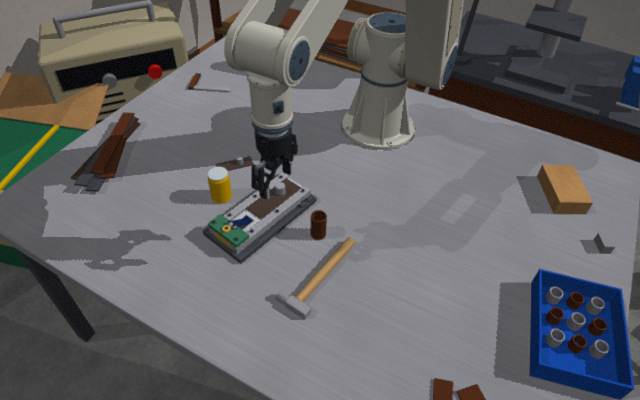

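View pics/side0.png

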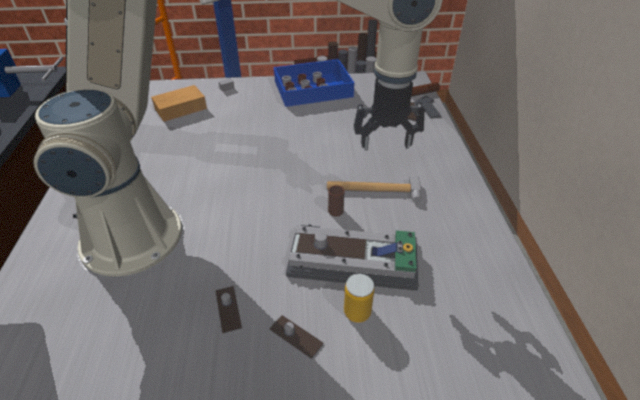

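Scene shows the jig at (262,220), green bridge (230,228), and the spigot hidden by the gripper at (278,187). In the side view the jig is at (353,258), with the bridge at (406,250) and the leaf at (385,249). Foot candidates in the side view are the plate in the jig (323,243), the loose plate at (228,308) and the loose plate at (297,336). The one in the jig fits, because it is the largest and lies between the rails. I'll confirm that in an enlarged crop.

```bash
cat > h.py <<'E'
from rig import r
import cv2,numpy as np
def cam(n):
    c=r.get_calibration(n);K=np.array([[c['fx'],0,c['cx']],[0,c['fy'],c['cy']],[0,0,1]])
    R=cv2.Rodrigues(c['rvec'])[0];return K,c['dist_coeffs'],R,c['tvec'],c['rvec']
def plane(C,uv,z):
    K,d,R,t,_=C
    p=cv2.undistortPoints(np.array(uv,float).reshape(-1,1,2),K,d).reshape(-1,2)
    D=np.c_[p,np.ones(len(p))]@R; o=-R.T@t
    return o+D*((z-o[2])/D[:,2])[:,None]
def proj(C,P):
    return cv2.projectPoints(np.array(P,float).reshape(-1,1,3),C[4],C[3],C[0],C[1])[0].reshape(-1,2)
E
python3 - <<'E'
from h import *
C=cam("wrist");im=r.grab_frame("wrist")[:,:,::-1];cv2.imwrite("pics/wrist0.png",im)
s=cv2.imread("pics/side0.png")[215:300,275:435]
cv2.imwrite("pics/side_c.png",cv2.resize(s,None,fx=5,fy=5,interpolation=cv2.INTER_CUBIC))
S=cam("side");print(plane(S,[[297,232],[415,237],[419,283],[290,276]],18),plane(S,[[320,236]],69))
E
```

```text
[[ 418.6892487   -29.87927697   18.        ]
 [ 708.15834356  -67.51523332   18.        ]
 [ 685.22045453 -204.84465329   18.        ]
 [ 398.73377587 -164.99657448   18.        ]] [[471.8217834  -94.36565706  69.        ]]
```

View pics/wrist0.png

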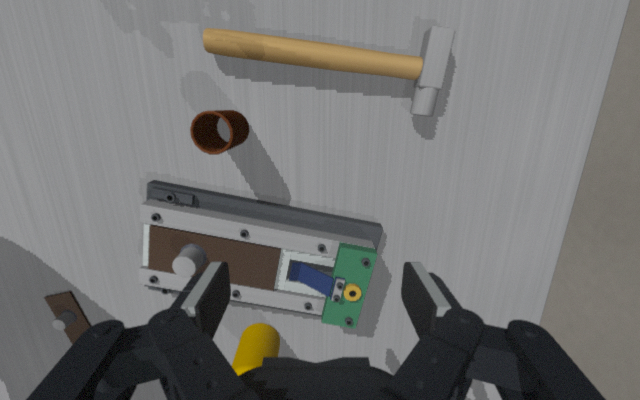

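View pics/side_c.png

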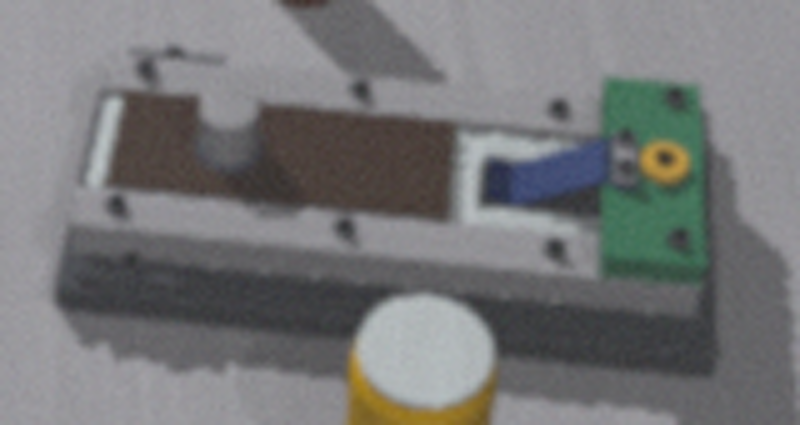

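The wrist view shows the foot in the jig as a brown plate from (150,227) to (280,290), with its spigot top at (184,263). Also visible are the leaf (310,277), the bridge (350,288), the pipe (213,132) and the tin (258,345). The crop confirms a large plate between the rails, with its nose at crop (455,170) short of the leaf lip at (487,175).

Run:
```python
from h import *
def fit(C,im,roi,mode,z):
    h=im.astype(int);b,g,rr=h[...,0],h[...,1],h[...,2]
    m=((rr-b>12)&(rr<130)&(rr-g>5)) if mode=='foot' else ((g-rr>30)&(g-b>15))
    M=np.zeros(m.shape,np.uint8);x0,y0,x1,y1=roi;M[y0:y1,x0:x1]=m[y0:y1,x0:x1]
    M=cv2.morphologyEx(M,cv2.MORPH_OPEN,np.ones((3,3)))
    c=max(cv2.findContours(M,0,cv2.CHAIN_APPROX_NONE)[0],key=cv2.contourArea)
    P=plane(C,c.reshape(-1,2),z)[:,:2].astype(np.float32)
    R=cv2.minAreaRect(P);print(mode,R, cv2.boxPoints(R).round(1).tolist(),len(P))
W=cam("wrist");S=cam("side")
w=cv2.imread("pics/wrist0.png");s=cv2.imread("pics/side0.png")
fit(W,w,(135,215,290,300),'foot',41);fit(W,w,(300,225,390,340),'g',55.5)
fit(S,s,(290,225,372,265),'foot',41);fit(S,s,(385,225,420,275),'g',55.5)
# spigot top two-view, tin and pipe
print(plane(W,[[181,264]],69),plane(S,[[321,236]],69))
print('tin',plane(S,[[360,286]],95),'pipe',plane(S,[[336,188]],75),plane(W,[[213,132]],75))
```

```text
foot ((499.7845153808594, -98.10908508300781), (60.11248016357422, 157.63739013671875), 78.3544692993164) [[416.5, -111.5999984741211], [570.9000244140625, -143.5], [583.0, -84.5999984741211], [428.70001220703125, -52.79999923706055]] 376
g ((665.5441284179688, -130.49365234375), (113.85963439941406, 45.82072067260742), 78.49949645996094) [[631.7000122070312, -181.6999969482422], [676.5999755859375, -190.8000030517578], [699.2999877929688, -79.30000305175781], [654.4000244140625, -70.0999984741211]] 306
foot ((532.7618408203125, -106.75106811523438), (53.32532501220703, 81.07484436035156), 77.88982391357422) [[487.5, -124.30000305175781], [566.7999877929688, -141.3000030517578], [578.0, -89.19999694824219], [498.70001220703125, -72.19999694824219]] 134
g ((657.2772216796875, -166.4849853515625), (43.33534622192383, 40.42243194580078), 78.69702911376953) [[633.2000122070312, -183.8000030517578], [672.7999877929688, -191.6999969482422], [681.2999877929688, -149.1999969482422], [641.7000122070312, -141.3000030517578]] 65
[[472.60456833 -90.11033227  69.        ]] [[474.12785198 -94.5307213   69.        ]]
tin [[ 540.66459428 -259.25801267   95.        ]] pipe [[524.19409587  64.37206333  75.        ]] [[526.91276751  57.09582459  75.        ]]
```

The measurements agree:
- The foot fits at 158 x 60 mm, centre (499.8, -98.1), with the axis at -11.6°.
- The bridge fits at 114 x 46 mm, which puts the foot at jig x ≈ -61 and the nose about 15 mm short of the lip.
- The spigot checks from two views.

Plan: shut the fingers, turn the tool so its x lies along jig +x, and go above foot x = -57, which is about (444, -86.6).

>>> carry_out(targets=[{"dp": [-8,-18,5],"yaw": 10},{"dp": [-17,-36,10],"yaw": 20},{"dp": [-26,-54,20],"yaw": 30},{"dp": [-35,-72,30],"yaw": 40},{"dp": [-43,-90,40],"yaw": 50},{"dp": [-52,-108,50],"yaw": 60},{"dp": [-61,-126,60],"yaw": 70},{"dp": [-69,-144,70],"yaw": 80},{"dp": [-78,-162,80],"yaw": 90},{"dp": [-86.6,-180.8,90],"yaw": 100},{"dp": [-86.6,-180.8,90],"yaw": 101.6},{"dp": [-86.6,-180.8,90],"yaw": 101.6}], fingers=-1, grip_force=20)

```text
clock: 1.65
eef_pos: [445.2, -86.6, 116.1]
tcp_rot: [-3.141, -0.001, -0.2]
contact_force: [0.0, 0.4, 0.2]
opening: -0.003
grasp_force: 0.0
```

Run:
```python
from h import *
W=cam("wrist");im=r.grab_frame("wrist")[:,:,::-1];cv2.imwrite("pics/wrist1.png",im)
si=r.grab_frame("side")[:,:,::-1];cv2.imwrite("pics/side1.png",si)
s=r.sense();print(s['eef_pos'],s['tcp_rot'],r.tip_reach,s['opening'])
a=s['tcp_rot'][2];ax=np.array([np.cos(a),np.sin(a)])
# predicted pixels: tip axis on plate plane, spigot top, nose corners, bridge corners from the estimate
th=np.radians(-11.6);u=np.array([np.cos(th),np.sin(th)]);v=np.array([-u[1],u[0]]);f=np.array([499.8,-98.1])
Pt=[[*(f+x*u+y*v),z] for x,y,z in[(-25,0,69),(80,30,41),(80,-30,41),(168.9-22.5,55,55.5),(168.9-22.5,-55,55.5),(-42,0,41)]]
pp=proj(W,Pt);print(pp.round(0).tolist())
for p in pp:cv2.drawMarker(im:=np.ascontiguousarray(im),tuple(int(q) for q in p),(0,255,255),0,8)
cv2.imwrite("pics/wrist1m.png",im)
```

```text
[445.35663276 -86.49509461 116.16021161] [-3.14149556e+00 -1.23338368e-03 -1.99890293e-01] 8.0 -0.0030737552047254224
[[316.0, 180.0], [275.0, 28.0], [359.0, 28.0], [226.0, -103.0], [408.0, -102.0], [316.0, 192.0]]
```

View pics/wrist1m.png

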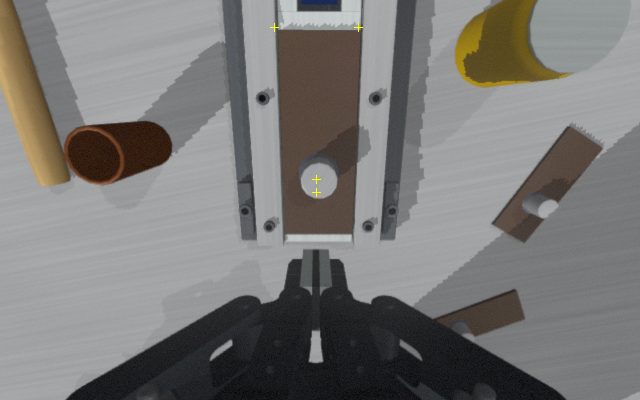

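The close view shows the spigot top at (318,178), the nose edge at row 28 between columns 279 and 358, and the fingertips at (316,250). The predictions match to within about 1.5 mm, with the tool about 1 mm left. I'll correct that and descend to just above the plate.

>>> carry_out(targets=[{"dp": [-1,1,15]},{"dp": [-2,1.3,30]},{"dp": [-2,1.3,45]},{"dp": [-2,1.3,56]},{"dp": [-2,1.3,62]},{"dp": [-2,1.3,63]},{"dp": [-2,1.3,63]},{"dp": [-2,1.3,63]}])

```text
schema error: expected keys dp, yaw
```

>>> carry_out(targets=[{"dp": [0,0,1]},{"dp": [0,0,2]},{"dp": [0,0,3]},{"dp": [0,0,4]},{"dp": [0,0,4]},{"dp": [0,0,4]}])

```text
schema error: expected keys dp, yaw
```

>>> carry_out(targets=[{"dp": [-1,1,15],"yaw": 0},{"dp": [-2,1.3,30],"yaw": 0},{"dp": [-2,1.3,45],"yaw": 0},{"dp": [-2,1.3,56],"yaw": 0},{"dp": [-2,1.3,62],"yaw": 0},{"dp": [-2,1.3,63],"yaw": 0},{"dp": [-2,1.3,63],"yaw": 0},{"dp": [-2,1.3,63],"yaw": 0}])

```text
clock: 2.75
eef_pos: [442.3, -87.6, 53.1]
tcp_rot: [3.142, -0.001, -0.202]
contact_force: [0.6, 0.3, 0.4]
opening: 0.001
grasp_force: 0.0
```

>>> carry_out(targets=[{"dp": [0,0,2],"yaw": 0},{"dp": [0,0,4],"yaw": 0},{"dp": [0,0,5],"yaw": 0},{"dp": [0,0,6],"yaw": 0},{"dp": [0,0,6],"yaw": 0},{"dp": [0,0,6],"yaw": 0}])

```text
clock: 3.5
eef_pos: [442.0, -87.5, 46.7]
tcp_rot: [-3.142, 0.0, -0.203]
contact_force: [0.6, -0.4, 0.1]
opening: -0.004
grasp_force: 0.0
```

>>> carry_out(targets=[{"dp": [0,0,1],"yaw": 0},{"dp": [0,0,2],"yaw": 0},{"dp": [0,0,3],"yaw": 0},{"dp": [0,0,3],"yaw": 0},{"dp": [0,0,3],"yaw": 0}])

```text
clock: 4.12
eef_pos: [442.0, -87.5, 43.7]
tcp_rot: [3.142, 0.0, -0.202]
contact_force: [-0.4, 0.3, -1.0]
opening: -0.001
grasp_force: 0.0
```

Expected contact at TCP z ≈ 49, but there is no force yet. I'll look before going lower.

Run:
```python
from h import *
w=np.ascontiguousarray(r.grab_frame("wrist")[:,:,::-1])[60:400,170:470]
s=np.ascontiguousarray(r.grab_frame("side")[:,:,::-1])[205:290,280:400]
w=cv2.resize(w,(400,453));s=cv2.resize(s,None,fx=3.3,fy=3.3,interpolation=cv2.INTER_CUBIC)
o=np.zeros((453,800,3),np.uint8);o[:,:400]=w;o[:s.shape[0],400:400+s.shape[1]]=s[:,:400]
cv2.imwrite("pics/c2.png",o);print(r.tip_reach,r.sense()['contact_force'])
```

```text
8.0 [-0.00507585 -0.39639163 -0.52383754]
```

View pics/c2.png

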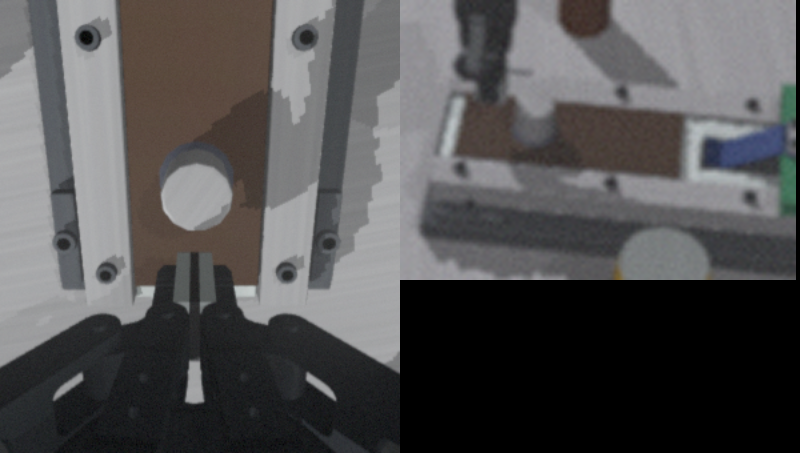

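Run:
```python
from h import *
S=cam("side");W=cam("wrist")
for z in(35.7,41,50,60):print(z,proj(S,[[442,-87.5,z]]).round(1),proj(W,[[442,-87.5,z]]).round(1))
th=np.radians(-11.6);u=np.array([np.cos(th),np.sin(th)]);v=np.array([-u[1],u[0]]);f=np.array([499.8,-98.1])
print(proj(W,[[*(f-39*u),41],[*(f-25*u),69],[*(f-80*u),41]]), proj(W,[[442+11*u[0],-87.5+11*u[1],z] for z in(36,45,55)]))
print(proj(S,[[*(f-25*u),69],[*(f-80*u),41],[*(f+80*u),41]]))
```

```text
35.7 [[307.3 244.1]] [[315.9 240.8]]
41 [[307.2 242.6]] [[315.9 244.4]]
50 [[307.2 240. ]] [[315.9 250.9]]
60 [[307.1 237.1]] [[315.9 259. ]]
[[313.83294611 214.6370191 ]
 [313.41141405 207.35500666]
 [313.98966354 274.22119941]] [[315.88457171 225.01132336]
 [315.88754587 230.59510728]
 [315.89119864 237.45617413]]
[[321.46501195 235.5094906 ]
 [298.46045119 241.31963107]
 [366.07046989 248.01032206]]
```

The wrist view shows the fingertips' lower edge at full-image row 250 and the side view at about row 235. Both put the tips at about z 50 to 60, higher than the model says. The picture is consistent with no contact, so I'll keep going down in small steps while watching the force.

>>> carry_out(targets=[{"dp": [0,0,1],"yaw": 0},{"dp": [0,0,2],"yaw": 0},{"dp": [0,0,3],"yaw": 0},{"dp": [0,0,3],"yaw": 0},{"dp": [0,0,3],"yaw": 0}])

```text
clock: 4.85
eef_pos: [442.0, -87.5, 40.7]
tcp_rot: [3.142, -0.0, -0.202]
contact_force: [0.4, 0.3, -0.7]
opening: 0.004
grasp_force: 0.0
```

>>> carry_out(targets=[{"dp": [0,0,1],"yaw": 0},{"dp": [0,0,2],"yaw": 0},{"dp": [0,0,3],"yaw": 0},{"dp": [0,0,3],"yaw": 0},{"dp": [0,0,3],"yaw": 0}])

```text
clock: 5.48
eef_pos: [442.0, -87.5, 37.7]
tcp_rot: [3.142, 0.0, -0.202]
contact_force: [-0.1, -0.8, 0.3]
opening: 0.001
grasp_force: 0.0
```

>>> carry_out(targets=[{"dp": [0,0,1],"yaw": 0},{"dp": [0,0,2],"yaw": 0},{"dp": [0,0,3],"yaw": 0},{"dp": [0,0,4],"yaw": 0},{"dp": [0,0,4],"yaw": 0},{"dp": [0,0,4],"yaw": 0}])

```text
clock: 6.22
eef_pos: [442.0, -87.5, 33.7]
tcp_rot: [3.142, 0.0, -0.202]
contact_force: [-1.1, -0.6, 0.4]
opening: -0.002
grasp_force: 0.0
```

Run:
```python
from h import *
w=np.ascontiguousarray(r.grab_frame("wrist")[:,:,::-1])[180:300,260:380]
s=np.ascontiguousarray(r.grab_frame("side")[:,:,::-1])[205:265,285:365]
w=cv2.resize(w,(400,400));s=cv2.resize(s,(400,300),interpolation=cv2.INTER_CUBIC)
o=np.zeros((400,800,3),np.uint8);o[:,:400]=w;o[:300,400:]=s
cv2.imwrite("pics/c3.png",o);print(r.sense()['contact_force'],r.sense()['eef_pos'])
```

```text
[-0.34828469  0.07266585 -0.13969389] [442.00423162 -87.49348149  33.72985247]
```

View pics/c3.png

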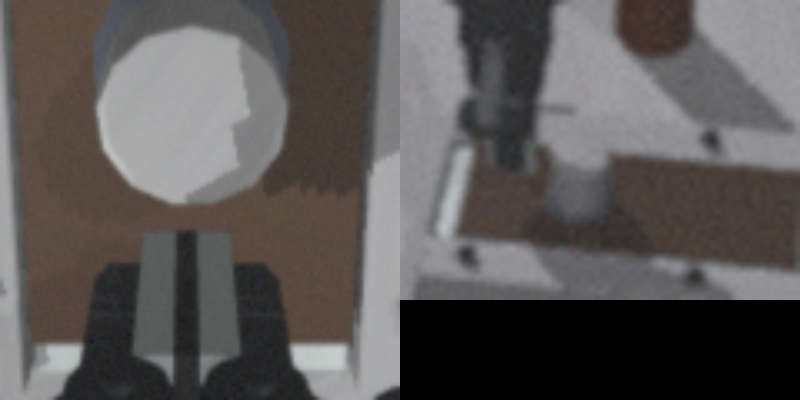

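The tips are still above the plate. Their side-view lower edge is at row 238.6, so z ≈ 55, about 20 mm behind the stated TCP. The spigot is ahead, with a gap. I'll continue the guarded descent.

>>> carry_out(targets=[{"dp": [0,0,1],"yaw": 0},{"dp": [0,0,2],"yaw": 0},{"dp": [0,0,3],"yaw": 0},{"dp": [0,0,4],"yaw": 0},{"dp": [0,0,5],"yaw": 0},{"dp": [0,0,5],"yaw": 0},{"dp": [0,0,5],"yaw": 0}])

```text
clock: 7.2
eef_pos: [442.0, -87.5, 28.7]
tcp_rot: [3.142, 0.0, -0.202]
contact_force: [0.6, 0.8, -0.5]
opening: -0.0
grasp_force: 0.0
```

>>> carry_out(targets=[{"dp": [0,0,1],"yaw": 0},{"dp": [0,0,2],"yaw": 0},{"dp": [0,0,3],"yaw": 0},{"dp": [0,0,3],"yaw": 0}])

```text
clock: 7.7
eef_pos: [441.9, -87.5, 25.6]
tcp_rot: [3.142, 0.0, -0.202]
contact_force: [0.6, -0.9, -0.5]
opening: -0.004
grasp_force: 0.0
```

>>> carry_out(targets=[{"dp": [0,0,1],"yaw": 0},{"dp": [0,0,2],"yaw": 0},{"dp": [0,0,3],"yaw": 0},{"dp": [0,0,3],"yaw": 0}])

```text
clock: 8.2
eef_pos: [441.9, -87.4, 22.6]
tcp_rot: [3.142, 0.0, -0.202]
contact_force: [0.3, 0.7, -0.5]
opening: -0.0
grasp_force: 0.0
```

>>> carry_out(targets=[{"dp": [0,0,1],"yaw": 0},{"dp": [0,0,2],"yaw": 0},{"dp": [0,0,3],"yaw": 0},{"dp": [0,0,3],"yaw": 0}])

```text
clock: 8.7
eef_pos: [441.9, -87.4, 19.6]
tcp_rot: [-3.142, 0.0, -0.202]
contact_force: [-0.4, 0.2, 0.0]
opening: 0.005
grasp_force: 0.0
```

Run:
```python
from h import *
w=np.ascontiguousarray(r.grab_frame("wrist")[:,:,::-1])[180:300,260:380]
s=np.ascontiguousarray(r.grab_frame("side")[:,:,::-1])[205:265,285:365]
w=cv2.resize(w,(400,400));s=cv2.resize(s,(400,300),interpolation=cv2.INTER_CUBIC)
o=np.zeros((400,800,3),np.uint8);o[:,:400]=w;o[:300,400:]=s
cv2.imwrite("pics/c4.png",o);print(r.sense()['contact_force'],r.sense()['eef_pos'])
```

```text
[ 0.36279436 -0.80464472  0.12617023] [441.98859733 -87.47432391  19.66954294]
```

View pics/c4.png

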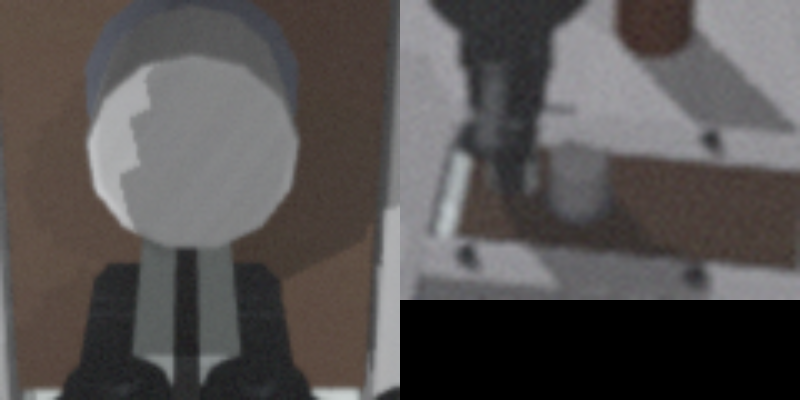

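In the side crop the tips' lower edge (308,244.6) corresponds to z ≈ 43 to 44, just above the plate, with the spigot a few mm ahead. Contact is close, so I'll use finer steps.

>>> carry_out(targets=[{"dp": [0,0,1],"yaw": 0},{"dp": [0,0,2],"yaw": 0},{"dp": [0,0,3],"yaw": 0},{"dp": [0,0,3],"yaw": 0}])

```text
clock: 9.3
eef_pos: [441.9, -87.5, 16.6]
tcp_rot: [3.142, 0.0, -0.202]
contact_force: [-0.7, 0.1, 0.3]
opening: -0.002
grasp_force: 0.0
```

>>> carry_out(targets=[{"dp": [0,0,1],"yaw": 0},{"dp": [0,0,2],"yaw": 0},{"dp": [0,0,2],"yaw": 0},{"dp": [0,0,2],"yaw": 0}])

```text
clock: 9.8
eef_pos: [442.0, -87.5, 14.8]
tcp_rot: [-3.142, -0.0, -0.202]
contact_force: [-1.3, 0.3, 3.6]
opening: 0.002
grasp_force: 2.3
```

Contact at TCP z ≈ 15. Now pressing.

>>> carry_out(targets=[{"dp": [0,0,1],"yaw": 0},{"dp": [0,0,2],"yaw": 0},{"dp": [0,0,3],"yaw": 0},{"dp": [0,0,3],"yaw": 0}])

```text
clock: 10.3
eef_pos: [442.0, -87.5, 11.8]
tcp_rot: [-3.142, -0.0, -0.202]
contact_force: [-1.4, 0.1, 6.5]
opening: -0.002
grasp_force: 3.2
```

>>> carry_out(targets=[{"dp": [0,0,1],"yaw": 0},{"dp": [0,0,2],"yaw": 0},{"dp": [0,0,2],"yaw": 0}])

```text
clock: 10.68
eef_pos: [442.0, -87.5, 9.9]
tcp_rot: [3.142, -0.0, -0.202]
contact_force: [-1.9, 1.0, 6.5]
opening: -0.001
grasp_force: 3.8
```

>>> carry_out(targets=[{"dp": [0,0,1],"yaw": 0},{"dp": [0,0,1.5],"yaw": 0},{"dp": [0,0,1.5],"yaw": 0}])

```text
clock: 11.05
eef_pos: [442.1, -87.5, 8.4]
tcp_rot: [3.142, -0.0, -0.202]
contact_force: [-1.7, 0.5, 8.5]
opening: 0.001
grasp_force: 4.2
```

>>> carry_out(targets=[{"dp": [0,0,0.5],"yaw": 0},{"dp": [0,0,0.5],"yaw": 0}])

```text
clock: 11.3
eef_pos: [442.1, -87.5, 8.3]
tcp_rot: [3.142, -0.0, -0.202]
contact_force: [-3.3, 1.1, 15.4]
opening: -0.002
grasp_force: 7.7
```

Bottomed, at 15 N. Now sliding forward, still pressing.

>>> carry_out(targets=[{"dp": [1,0,0.1],"yaw": 0},{"dp": [2.5,0,0.1],"yaw": 0},{"dp": [4,0,0.1],"yaw": 0},{"dp": [6,0,0.1],"yaw": 0},{"dp": [8,0,0.1],"yaw": 0},{"dp": [10,0,0.1],"yaw": 0}])

```text
clock: 12.05
eef_pos: [451.9, -89.5, 8.3]
tcp_rot: [-3.142, -0.0, -0.203]
contact_force: [-3.6, 1.1, 16.7]
opening: -0.001
grasp_force: 8.4
```

>>> carry_out(targets=[{"dp": [2,0,0],"yaw": 0},{"dp": [4,0,0],"yaw": 0},{"dp": [6,0,0],"yaw": 0},{"dp": [8,0,0],"yaw": 0},{"dp": [10,0,0],"yaw": 0},{"dp": [12,0,0],"yaw": 0}])

```text
clock: 12.8
eef_pos: [463.7, -91.9, 8.3]
tcp_rot: [3.142, -0.0, -0.202]
contact_force: [-3.8, 0.1, 16.5]
opening: -0.0
grasp_force: 8.3
```

>>> carry_out(targets=[{"dp": [1.5,0,0],"yaw": 0},{"dp": [3,0,0],"yaw": 0},{"dp": [4.5,0,0],"yaw": 0},{"dp": [6,0,0],"yaw": 0}])

```text
clock: 13.3
eef_pos: [466.2, -92.4, 8.2]
tcp_rot: [3.142, 0.006, -0.202]
contact_force: [-15.6, 2.9, 31.0]
opening: -0.003
grasp_force: 15.3
```

The nose meets the toe after 24.7 mm, as expected. Fz has climbed to 31 N, so I'll ease the press a little before pushing further.

>>> carry_out(targets=[{"dp": [0,0,-0.5],"yaw": 0},{"dp": [0,0,-0.8],"yaw": 0}])

```text
clock: 13.55
eef_pos: [466.4, -92.5, 8.4]
tcp_rot: [3.142, 0.005, -0.202]
contact_force: [-9.5, 2.2, 13.7]
opening: -0.0
grasp_force: 6.5
```

>>> carry_out(targets=[{"dp": [1,0,0.1],"yaw": 0},{"dp": [2,0,0.1],"yaw": 0},{"dp": [3,0,0],"yaw": 0}])

```text
clock: 13.92
eef_pos: [467.9, -92.8, 8.3]
tcp_rot: [-3.142, 0.008, -0.202]
contact_force: [-14.4, 3.1, 21.2]
opening: -0.005
grasp_force: 10.9
```

>>> carry_out(targets=[{"dp": [1,0,-0.1],"yaw": 0},{"dp": [2,0,-0.2],"yaw": 0},{"dp": [3,0,-0.3],"yaw": 0}])

```text
clock: 14.3
eef_pos: [469.0, -93.0, 8.3]
tcp_rot: [3.142, 0.012, -0.202]
contact_force: [-17.8, 4.4, 25.1]
opening: -0.002
grasp_force: 12.5
```

```bash
cat > meas.py <<'E'
from h import *
def nose():
    W=cam("wrist");im=r.grab_frame("wrist").astype(int);p=r.sense()['eef_pos']
    m=(im[...,0]-im[...,2]>12)&(im[...,0]<130)&(im[...,0]-im[...,1]>5)
    out=[]
    for c in(290,296,300,332,338,344):
        rows=np.flatnonzero(m[:200,c]);
        if len(rows)<20: continue
        P=plane(W,[[c,rows[0]]],34)[0]
        u=np.array([np.cos(-.2025),np.sin(-.2025)])
        # jig coordinate from the bridge estimate (x 107.5 at 665.5,-130.5)
        out.append((rows[0],round(float((P[:2]-[665.5,-130.5])@u+107.5),1)))
    print('nose jig x',out)
    u=np.array([np.cos(-.2025),np.sin(-.2025)]);print('tool jig x',(p[:2]-[665.5,-130.5])@u+107.5)
    cv2.imwrite("pics/w_%d.png"%int(r.sense()['clock']*100),im[:,:,::-1].astype(np.uint8))
nose()
s=r.sense();print(s['contact_force'],s['tcp_rot'])
E
python3 meas.py; ls pics
```

```text
nose jig x [(np.int64(0), 30.5), (np.int64(0), 30.5), (np.int64(0), 30.5), (np.int64(0), 30.5), (np.int64(0), 30.5), (np.int64(0), 30.5)]
tool jig x -92.00691844453223
[-14.10426632   2.83799028  19.57735848] [ 3.14157823  0.01077352 -0.20247113]
c2.png
c3.png
c4.png
scene0.png
side0.png
side1.png
side_c.png
w_1435.png
wrist0.png
wrist1.png
wrist1m.png
```

```bash
cat > side.py <<'E'
from h import *
S=cam("side");u=np.array([np.cos(-.2025),np.sin(-.2025)]);v=np.array([-u[1],u[0]])
def nose(im,z):
    b,g,rr=[im[...,i].astype(int) for i in range(3)]
    m=((rr-b>12)&(rr<130)&(rr-g>5)).astype(np.uint8);M=np.zeros_like(m);M[225:268,285:405]=m[225:268,285:405]
    ys,xs=np.nonzero(M);P=plane(S,np.c_[xs,ys],z)[:,:2]-[665.5,-130.5]
    x=P@u+107.5;y=P@v
    o=[round(float(np.max(x[(y>a)&(y<a+7)],initial=-999)),1) for a in(-30,-23,16,22)]
    return o,[round(float(np.min(x[(y>a)&(y<a+7)],initial=999)),1) for a in(-30,-23)]
if __name__=="__main__":
    print('start',nose(cv2.imread("pics/side0.png"),41))
    im=r.grab_frame("side")[:,:,::-1];cv2.imwrite("pics/side_now.png",im);print('now',nose(im,34))
    s=r.sense();p=s['eef_pos'];print('tool',(p[:2]-[665.5,-130.5])@u+107.5,s['contact_force'],s['tcp_rot'][1],s['clock'])
E
python3 side.py
```

```text
start ([13.0, 12.7, 14.9, 12.4], [-140.1, -139.4])
now ([40.9, 38.5, 41.5, 39.0], [-105.7, -111.2])
tool -91.0364784523714 [-10.54727347   1.92350979  14.73552588] 0.008812642554126393 14.4
```

>>> carry_out(targets=[{"dp": [1,0,0],"yaw": 0},{"dp": [2,0,0],"yaw": 0},{"dp": [3,0,0],"yaw": 0},{"dp": [3,0,0],"yaw": 0}])

```text
clock: 14.9
eef_pos: [475.7, -94.4, 8.4]
tcp_rot: [3.142, 0.005, -0.202]
contact_force: [-6.7, 0.9, 9.7]
opening: -0.001
grasp_force: 5.0
```

```bash
python3 side.py
```

```text
start ([13.0, 12.7, 14.9, 12.4], [-140.1, -139.4])
now ([45.6, 47.7, 48.6, 39.0], [-103.3, -106.5])
tool -85.6045532543906 [-6.96166984  1.40149751  9.95049324] 0.0044986359345948745 14.95
```

The foot is entering: its nose is about 6 mm past the toe and the forces are down to 7 and 10 N. I'll continue with slightly more press.

>>> carry_out(targets=[{"dp": [1.5,0,0.3],"yaw": 0},{"dp": [3,0,0.3],"yaw": 0},{"dp": [5,0,0.3],"yaw": 0},{"dp": [7,0,0.3],"yaw": 0},{"dp": [9,0,0.3],"yaw": 0},{"dp": [11,0,0.3],"yaw": 0}])

```text
clock: 15.7
eef_pos: [486.0, -96.5, 8.4]
tcp_rot: [-3.142, 0.006, -0.203]
contact_force: [-10.8, 2.7, 16.6]
opening: -0.003
grasp_force: 8.3
```

```bash
python3 side.py
```

```text
start ([13.0, 12.7, 14.9, 12.4], [-140.1, -139.4])
now ([54.7, 56.9, 50.9, 36.7], [-91.3, -94.5])
tool -74.64804042631428 [-9.28009702  1.77403387 12.89492282] 0.00489679668606513 15.75
```

>>> carry_out(targets=[{"dp": [2,0,0.2],"yaw": 0},{"dp": [4,0,0.2],"yaw": 0},{"dp": [6,0,0.2],"yaw": 0},{"dp": [8,0,0.2],"yaw": 0},{"dp": [10,0,0.2],"yaw": 0},{"dp": [12,0,0.2],"yaw": 0},{"dp": [14,0,0.2],"yaw": 0},{"dp": [16,0,0.2],"yaw": 0},{"dp": [18,0,0.2],"yaw": 0}])

```text
clock: 16.88
eef_pos: [503.8, -100.2, 8.3]
tcp_rot: [3.142, 0.005, -0.202]
contact_force: [-11.0, 3.1, 19.0]
opening: 0.0
grasp_force: 9.3
```

```bash
python3 side.py
```

```text
start ([13.0, 12.7, 14.9, 12.4], [-140.1, -139.4])
now ([63.8, 70.6, 102.7, 36.7], [-75.2, -78.3])
tool -56.47176164706286 [-8.83424071  1.42431748 14.22913928] 0.00460966567409371 16.925
```

>>> carry_out(targets=[{"dp": [2,0,0],"yaw": 0},{"dp": [4,0,0],"yaw": 0},{"dp": [6,0,0],"yaw": 0},{"dp": [8,0,0],"yaw": 0},{"dp": [10,0,0],"yaw": 0},{"dp": [12,0,0],"yaw": 0},{"dp": [14,0,0],"yaw": 0},{"dp": [16,0,0],"yaw": 0},{"dp": [18,0,0],"yaw": 0},{"dp": [20,0,0],"yaw": 0}])

```text
clock: 18.18
eef_pos: [523.5, -104.2, 8.4]
tcp_rot: [-3.142, 0.005, -0.202]
contact_force: [-11.1, 2.8, 18.4]
opening: -0.0
grasp_force: 9.0
```

>>> carry_out(targets=[{"dp": [1.5,0,0],"yaw": 0},{"dp": [3,0,0],"yaw": 0},{"dp": [4.5,0,0],"yaw": 0},{"dp": [6,0,0],"yaw": 0},{"dp": [7.5,0,0],"yaw": 0}])

```text
clock: 18.8
eef_pos: [531.1, -105.8, 8.4]
tcp_rot: [3.142, 0.005, -0.202]
contact_force: [-10.3, 2.5, 16.6]
opening: 0.002
grasp_force: 8.4
```

```bash
python3 side.py
```

```text
start ([13.0, 12.7, 14.9, 12.4], [-140.1, -139.4])
now ([66.1, 68.3, 102.7, 39.0], [-46.8, -49.8])
tool -28.78361890536175 [-7.79356741  1.7177945  14.82028946] 0.004230287590730963 18.85
```

>>> carry_out(targets=[{"dp": [1,0,0],"yaw": 0},{"dp": [2,0,0],"yaw": 0},{"dp": [3,0,0],"yaw": 0}])

```text
clock: 19.23
eef_pos: [534.2, -106.4, 8.4]
tcp_rot: [3.142, 0.004, -0.202]
contact_force: [-8.5, 1.5, 16.9]
opening: -0.004
grasp_force: 8.0
```

>>> carry_out(targets=[{"dp": [1,0,0],"yaw": 0},{"dp": [2,0,0],"yaw": 0}])

```text
clock: 19.48
eef_pos: [536.2, -106.8, 8.4]
tcp_rot: [3.142, 0.004, -0.202]
contact_force: [-8.5, 1.9, 17.3]
opening: 0.004
grasp_force: 8.0
```

>>> carry_out(targets=[{"dp": [1,0,0],"yaw": 0},{"dp": [2,0,0],"yaw": 0}])

```text
clock: 19.73
eef_pos: [538.2, -107.2, 8.4]
tcp_rot: [3.142, 0.004, -0.203]
contact_force: [-8.6, 2.1, 16.5]
opening: -0.0
grasp_force: 7.9
```

>>> carry_out(targets=[{"dp": [1,0,0],"yaw": 0},{"dp": [2,0,0],"yaw": 0}])

```text
clock: 19.98
eef_pos: [538.2, -107.2, 8.3]
tcp_rot: [-3.142, 0.008, -0.202]
contact_force: [-16.9, 4.3, 25.1]
opening: -0.0
grasp_force: 12.4
```

>>> carry_out(targets=[{"dp": [1,0,0],"yaw": 0},{"dp": [2,0,0],"yaw": 0}])

```text
clock: 20.23
eef_pos: [538.2, -107.2, 8.3]
tcp_rot: [3.142, 0.012, -0.202]
contact_force: [-22.6, 5.7, 32.2]
opening: 0.003
grasp_force: 16.1
```

```bash
python3 side.py
```

```text
start ([13.0, 12.7, 14.9, 12.4], [-140.1, -139.4])
now ([56.9, 56.9, 50.9, 36.7], [-39.9, -40.5])
tool -21.821340782050413 [-21.54114529   3.95092769  29.69220149] 0.011683761517981672 20.275
```

Solid stop: the tool is immobile with 22 N forward, at tool jig x -21.8, which puts the foot at about +35. I'll ease off and lift straight up.

>>> carry_out(targets=[{"dp": [-1.5,0,-0.7],"yaw": 0},{"dp": [-3,0,-1.5],"yaw": 0},{"dp": [-4,0,-4],"yaw": 0},{"dp": [-4,0,-10],"yaw": 0},{"dp": [-4,0,-25],"yaw": 0},{"dp": [-4,0,-45],"yaw": 0},{"dp": [-4,0,-70],"yaw": 0},{"dp": [-4,0,-100],"yaw": 0},{"dp": [-4,0,-125],"yaw": 0},{"dp": [-4,0,-125],"yaw": 0},{"dp": [-4,0,-125],"yaw": 0}])

```text
clock: 21.65
eef_pos: [540.2, -107.6, 133.2]
tcp_rot: [-3.142, -0.0, -0.202]
contact_force: [0.1, -0.5, 0.5]
opening: -0.002
grasp_force: 0.0
```

```bash
python3 side.py
python3 - <<'E'
from h import *
w=np.ascontiguousarray(r.grab_frame("wrist")[:,:,::-1])[0:300,120:520]
s=cv2.imread("pics/side_now.png")[215:295,280:430]
o=np.zeros((513,800,3),np.uint8);w=cv2.resize(w,(400,300));s=cv2.resize(s,(400,213),interpolation=cv2.INTER_CUBIC)
o[:300,:400]=w;o[:213,400:]=s
cv2.imwrite("pics/end.png",o[:300])
E
```

```text
start ([13.0, 12.7, 14.9, 12.4], [-140.1, -139.4])
now ([63.8, 54.6, 48.6, 36.7], [-35.3, -40.2])
tool -20.1866496651935 [-0.99648005  0.49045885 -0.28248925] 0.000963075999780072 21.7
```

View pics/end.png

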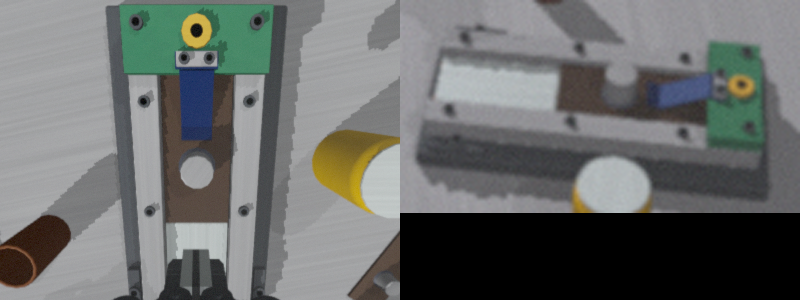

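The wrist view shows the spigot at full (317,170), the tail edge at row 222 and the bridge front edge at row 73, with the leaf lying on the plate. The pipe and tin look undisturbed. One numeric check, then hand in.

Run:
```python
from h import *
W=cam("wrist");u=np.array([np.cos(-.2025),np.sin(-.2025)])
g=lambda p,z:float(plane(W,[p],z)[0][:2]@u)
b=g([316,73],55.5);print('spigot',g([317,170],62)-b+85,'tail',g([316,222],34)-b+85)
```

```text
spigot 12.46333438178965 tail -43.387842648075775
```

The spigot reads 12.5 (10 expected) and the tail -43.4 (-45 expected), so the foot is home within measuring error.

```bash
python3 -c "
from rig import r
print(r.sign_off())"
```

```text
the job is handed in; nothing more can be done
None
```

I pressed the foot down to the bottom of its bed, slid it under the leaf spring until its nose hit the end stop, let go and handed the job in; the final check put the foot home within about 2.5 mm, but the hand-in returned no verdict.

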